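# Snap the press stud home in the bench pliers

## Task

One black clip housing still has its steel press stud standing well proud. Set it upright, fully down, in the nest between the jaws of the bench-held pliers, stud towards the moving jaw, and let go; then press the pliers' free handle closed just until the stud clicks home, without crushing it, and let the handle spring open again. Leave the finished housing in the nest; the stud must be driven by the pliers, not by the fingers, and nothing else on the bench may be disturbed.

Things in the scene. Friction and masses are not known exactly. Their poses are not given: they have to be found in the camera images.
- housing_center (a point): the work piece: black block 30 mm (x) by 40 mm (y) by 52 mm tall, about 0.35 kg, upright on the bench; point at its centre, 26 mm above its underside. A steel press stud, 20 mm across, stands 12 mm proud of its +x face, 24 mm above the underside. Take the block across its 40 mm width (along y), near the top, clear of the stud
- stud_face (a point): centre of the outer end of that stud, on its axis; it moves with the stud. x points out of the block
- stud (a joint): how far the stud has been pushed into the block (m): 0 as found, snaps over its spring at about 0.0085, home at 0.0112 and then stays there
- nest_floor (a point): middle of the floor of the steel nest, 26 mm above the bench, axes as the stand's. Pocket open above, 33 (x) by 43 mm (y), for the block with the same axes (stud along nest +x). Walls above its floor: 13 mm at both y sides and the two +x corners, tops rounded; 35 mm at the back (-x). Set in or out by up to 3 mm along x, so the handle angle at the click varies: feel for it
- stand: fixed stand holding the pliers flat, 50 mm above the bench, on a base plate 130 x 270 x 12 mm. Origin on the bench under the pivot, z up. Jaws to +y (nest 75 mm from the pivot), handles to -y. The +x handle is clamped in a grey block, top 64 mm (screw head 70 mm) above the bench; the -x handle is free
- nose_tip (a point): point on the steel nose of the moving jaw (upright cylinder 14 mm thick) that meets the stud; open, it lies 31 mm to +x and 75 mm to +y of the pivot, 50 mm above the bench. It faces the stud from +x and moves to -x as the handle is pressed
- lever (a joint): angle of the free handle (rad), 0 open, grows as it closes (turns anticlockwise seen from above); a spring opens it when let go. The nose meets the stud at 0.01 to 0.10; the stud snaps at 0.12 to 0.22
- handle_face (a point): point on the outer (-x) flat side of the free black handle, 135 mm from the pivot along -y, 50 mm above the bench; the handle is 16 mm thick, 24 mm tall and ends 24 mm beyond. Pressing here towards the stand's +x closes the pliers: the force climbs to 9 to 15 N, falls away as the stud snaps over, then climbs steeply once it is home: stop there; over 25 N crushes it
- finished0_center (a point): a finished housing: same black block, but its steel stud is flush (under 1 mm proud); point at its centre, half-way up. Leave alone
- finished1_center (a point): a second finished housing, as the other. Leave alone
- tin: red-labelled tin, 72 mm across, 75 mm tall; origin under its centre. Leave alone
- screwdriver: screwdriver lying on the bench; leave alone
- pen: blue pen, 130 mm long, 10 mm thick, lying; leave alone
- bushing: steel bushing 32 mm across, 14 mm tall, hole 18 mm; origin under its centre. Leave alone
- cup_tray: small loose grey tray 120 x 90 x 35 mm; origin under its centre. Leave alone
- pot: small white pot with black lid, 52 mm across, 55 mm tall; origin under its centre. Leave alone
- housing: the same work piece, origin under its centre

How it is judged:
By the outcome, as a careful person would: the job done as asked, in the order asked, and still so for the second after the job is handed in, with the robot touching nothing.
It also fails if it takes over 61 s, if anything falls off the work surface, if the arm or the gripper's body presses on something with over 40 N, if the wrist force passes 120 N, or if a joint passes its speed limit or range.

## Robot

A 6-joint arm with a two-finger parallel gripper is mounted at the origin on the work surface. World frame = base frame: x ahead of the robot, y to its left, z up, the work surface at z = 0. Lengths are in m, angles in rad, forces in N, time in s.
With the tool pointing down it reaches from about 0.275 to 0.825 m from the base axis. Payload 5.2 kg.
Tool frame: the origin (TCP) lies between the finger pads; the fingertips stand 8 mm ahead of it and the grasp point (between the pads) lies 11 mm behind it; z points along the fingers, y is the line along which they close (so a half turn about z gives the same grasp; the last joint's range is limited). The gripper opens to 93 mm and grips with 3 to 60 N. Pads are 15 mm wide; open, the fingers measure 128 mm over their backs; the gripper's body (75 mm by 188 mm) begins 65 mm behind the grasp point.
Start: joints at [1.122, 0.259, 1.535, -0, 1.348, -0.203], TCP at [0.134, 0.533, 0.227] pointing down, gripper open.
Joint ranges: [-3.14, 3.14], [-0.91, 2.08], [0.19, 2.58], [-1.22, 4.36], [0.22, 2.71], [-3.12, 3.12]. Speed limits (rad/s): [2.57, 2.57, 3.14, 3.14, 3.14, 3.14].

## Interface

Orientations are given as a rotation vector (axis times angle).
In Python, from rig import arm gives the robot as it stands.
- The arm moves only by the tool apply_moves, never from a script. Its arguments are lists of equal length, an entry for each row: "travel": the shift along the tool's x, y, z in units of 0.1 m (1.0 is 0.1 m), a list of three; "twist": the turn, a rotation vector about the tool's x, y, z in units of 2 pi rad (1.0 is 2 pi rad), a list of three; "grip": the opening, from 0 (shut) to 1 (fully open). In form: {"travel": [[tx, ty, tz], ...], "twist": [[wx, wy, wz], ...], "grip": [grip, ...]}. A call has 1 to 12 rows; each row is the pose to reach, as a shift and turn from the pose commanded when the call began, along the tool's axes at that moment, turning the shorter way round; what a row does not reach only later rows make up. A row lasts 1/8 s, in which the tool goes at most 62.5 mm and 10.7 degrees, less where a joint would pass 70% of its speed; a pose out of reach is approached as far as the arm can. A call with a number of a shift or a turn outside -1 to 1 is refused whole. A call with a gripper value outside its range is refused whole. The fingers move at their own pace and stop on an object; "squeeze" is the grip in N (left out, the last holds). Time passes only in rows, so rows that repeat a pose let the fingers close. It gives the time, the measured TCP pose, the force, the opening and the grip force at its end, in the units of the state.
- arm.observe(): the state, without advancing time (a new reading comes with each control period).
- arm.camera(name): name is "scene" or "top" or "wrist"; returns a dict with "color" (384x512x3 uint8, red, green, blue), "z_map" (384x512 float32, m along the optical axis (not along the pixel's ray), 0 where there is no reading), "vfov" (degrees; the focal length in pixels is half the picture's height over the tangent of half this angle, whatever the lens; pixels are square), "cx", "cy" (the principal point, pixels), "rvec" (rotation vector, rad) and "tvec" (3), from world to camera coordinates, as OpenCV has them. Camera axes: x right, y down, z forward; pixel columns grow to the right and rows downward; lengths in m; the calibration is good to about 2 mm. A picture is of the moment at which its call begins.
- arm.sign_off(): hands the job in; it is judged then, once.
Trained networks look in the newest picture that a camera, given by its name, has taken for a name from the list of things; names that differ only in an ending like _2 or _b are one class to them, and where a whole thing is asked for, a point or a joint stands for the part that bears it (a point fixed in the world has none). Each returns a list of dicts, best first, with "p" (0 to 1); they miss things now and then, are a little off and sometimes report something else, mostly with a low value. They report only what shows in the picture. A call takes as long as a camera call.
- arm.look_for(camera, label): "box" ([left, top, width, height] in pixels, round what is visible of it).
- arm.trace(camera, label): "pixels" (384x512 bool, what is visible of it) and "box" ([left, top, width, height] in pixels, round what is visible of it).
The state is a dict: "time_s": time; "qpos": joint angles; "joint_vel": joint speeds; "joint_efforts": joint torques, N m; "tool_pos": TCP position; "tcp_rot": TCP orientation; "contact_force": force on the tool from outside, world axes, zero at the start; "torque": the same for the moment, N m; "opening": finger opening in m; "grip_force": force on a finger pad.
Only numpy, scipy, OpenCV 4.12 (cv2) and the standard library are available. Lean on these libraries where they do the work, as an engineer would, in place of code of your own. Each camera call takes 0.05 s, during which the arm holds its last target. There are 200 camera calls.

## Working session

There is one attempt and no reset: what is moved stays moved. The work goes in short steps, Python scripts to look and compute and a tool call to move; the robot and the scene stay as the last step left them, time stands still between calls to the robot, and variables do not carry over. Pictures are saved under pics/ and viewed, at most 10 in all, crops included, and the job is handed in when it is done.

Besides the shell and the picture viewer there is one more tool, called in YAML: its name, and indented under it one key for each argument. apply_moves: Moves the arm, as the interface text tells. Its arguments: {"type":"object","properties":{"travel":{"type":"array","items":{"type":"array","items":{"type":"number","minimum":-1,"maximum":1}}},"twist":{"type":"array","items":{"type":"array","items":{"type":"number","minimum":-1,"maximum":1}}},"grip":{"type":"array","items":{"type":"number"}},"squeeze":{"type":"number"}},"required":["travel","twist","grip"]}

```bash
mkdir -p pics; ls
cat > h.py <<'E'
import numpy as np, cv2
from scipy.spatial.transform import Rotation as R
from rig import arm
def cam(n):
    c=arm.camera(n); c['f']=c['color'].shape[0]/2/np.tan(np.radians(c['vfov'])/2); return c
def cloud(c):
    z=c['z_map']; v,u=np.mgrid[:z.shape[0],:z.shape[1]]
    P=np.stack([(u-c['cx'])/c['f']*z,(v-c['cy'])/c['f']*z,z],-1)
    M=R.from_rotvec(np.ravel(c['rvec'])).as_matrix()
    W=(P-np.ravel(c['tvec']))@M; W[z==0]=np.nan; return W
def save(c,n): cv2.imwrite('pics/'+n,c['color'][:,:,::-1])
E
python3 - <<'E'
from h import *
s=arm.observe(); print({k:np.round(v,3) for k,v in s.items()})
ims=[]
for n in ['top','scene','wrist']:
    c=cam(n); W=cloud(c); save(c,n+'0.png'); np.savez(n+'0.npz',W=W,col=c['color'],rvec=c['rvec'],tvec=c['tvec'],f=c['f'],cx=c['cx'],cy=c['cy'])
    for l in ['housing','stud_face','stand','nest_floor','nose_tip','handle_face','lever','finished0_center','tin','pot','cup_tray','bushing','pen','screwdriver']:
        for d in arm.trace(n,l)[:3]:
            w=W[d['pixels']]; w=w[~np.isnan(w[:,0])]
            if len(w): print(n,l,round(d['p'],2),d['box'],np.round(np.median(w,0),3),np.round(np.percentile(w,2,0),3),np.round(np.percentile(w,98,0),3))
E
```

```text
pics
{'time_s': np.float64(0.0), 'qpos': array([ 1.122,  0.259,  1.536, -0.   ,  1.348, -0.203]), 'joint_vel': array([0.001, 0.   , 0.   , 0.   , 0.001, 0.001]), 'joint_efforts': array([-0.0000e+00, -4.3731e+01, -2.8400e+01,  7.2000e-02,  4.1000e-02,
       -0.0000e+00]), 'tool_pos': array([0.134, 0.533, 0.226]), 'tcp_rot': array([-3.850e-01, -3.117e+00,  3.000e-03]), 'contact_force': array([-0.004,  0.759,  0.167]), 'torque': array([ 0.016, -0.003, -0.039]), 'grip_force': np.float64(0.0), 'opening': np.float64(0.093)}
top housing 0.75 [174.7, 174.1, 19.7, 18.4] [0.611 0.207 0.051] [0.593 0.186 0.003] [0.637 0.228 0.055]
top stand 0.97 [236.9, 160.0, 106.3, 52.8] [ 0.609 -0.08   0.014] [ 0.543 -0.201  0.009] [0.671 0.059 0.067]
top nest_floor 0.73 [240.3, 180.7, 24.7, 22.3] [0.591 0.025 0.028] [ 0.569 -0.002  0.011] [0.613 0.053 0.062]
top nest_floor 0.23 [92.0, 240.7, 33.4, 27.8] [0.435 0.423 0.009] [0.394 0.373 0.005] [0.463 0.46  0.013]
top nose_tip 0.55 [251.4, 164.9, 90.7, 35.1] [ 0.585 -0.071  0.062] [ 0.562 -0.2    0.043] [0.649 0.027 0.07 ]
top handle_face 0.62 [249.4, 164.4,
[... 2409 characters left out ...]
 0.528 -0.374  0.034] [ 0.501 -0.404  0.003] [ 0.543 -0.363  0.056]
scene cup_tray 0.66 [287.1, 269.9, 61.2, 60.4] [0.698 0.359 0.006] [0.638 0.312 0.   ] [0.765 0.413 0.035]
scene cup_tray 0.16 [288.1, 233.8, 21.8, 22.0] [0.623 0.22  0.038] [0.598 0.196 0.003] [0.639 0.233 0.053]
scene bushing 0.42 [295.7, 200.7, 13.0, 11.6] [0.45  0.074 0.011] [0.435 0.06  0.   ] [0.463 0.087 0.016]
scene pen 0.68 [396.7, 243.6, 7.2, 21.2] [0.42  0.407 0.008] [0.397 0.378 0.001] [0.444 0.434 0.011]
scene screwdriver 0.73 [288.4, 232.2, 21.1, 23.5] [0.622 0.218 0.037] [0.565 0.16  0.   ] [0.639 0.233 0.053]
wrist pen 0.69 [200.7, 329.4, 29.5, 12.3] [0.404 0.39  0.008] [0.389 0.37  0.   ] [0.419 0.412 0.011]
```

Run:
```python
import cv2
a=cv2.imread('pics/top0.png'); b=cv2.imread('pics/scene0.png')
A=cv2.resize(a[100:260,100:420],(800,400),interpolation=cv2.INTER_CUBIC)
cv2.imwrite('pics/topc.png',A)
B=cv2.resize(b[150:300,190:390],(800,600),interpolation=cv2.INTER_CUBIC)
cv2.imwrite('pics/scenec.png',B)
```

```text
(no output)
```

View pics/topc.png

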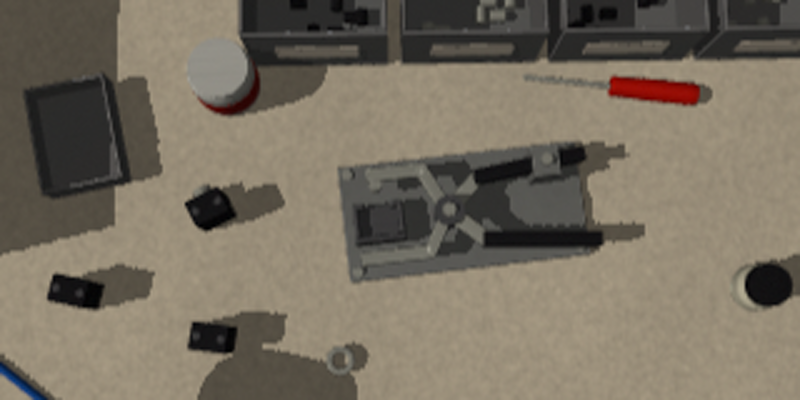

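View pics/scenec.png

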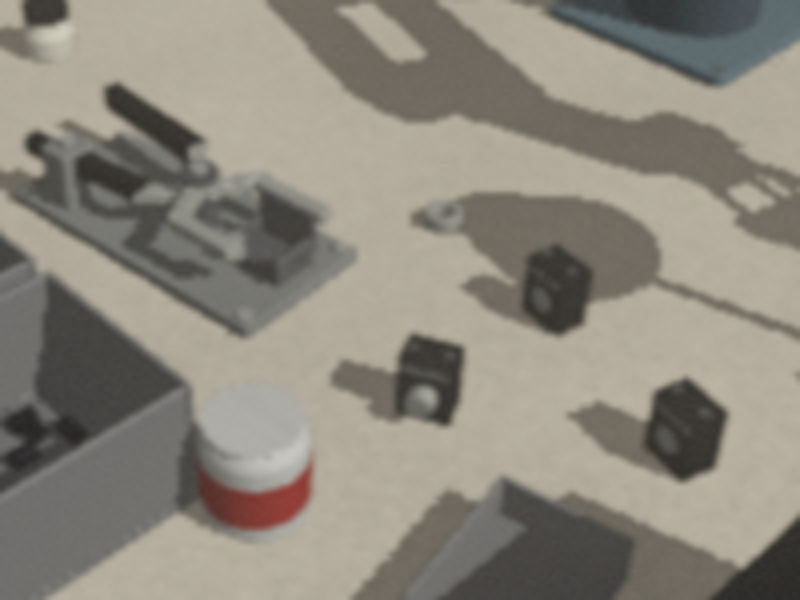

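Top view (crop = 2.5x, up is +x, left is +y): work piece with proud stud at crop (210,208), stud towards up-left; stand at (340-600,145-280) with nest at (382,222), pivot (448,208), free handle at (545,240). The finished housings are at (75,290) and (212,337).

Run:
```python
from h import *
s=arm.observe(); T=R.from_rotvec(s['tcp_rot']); print(np.round(T.as_matrix(),3))
d=np.load('wrist0.npz'); M=R.from_rotvec(d['rvec'].ravel()).as_matrix(); C=-M.T@d['tvec'].ravel()
print('cam in tool',T.inv().apply(C-s['tool_pos']),'optical axis in tool',T.inv().apply(M[2]))
W=np.load('top0.npz')['W']
def rect(lo,hi):
    m=np.all((W>lo)&(W<hi),-1); p=W[m][:,:2].astype(np.float32); return len(p),cv2.minAreaRect(p*1000)
print(rect([.57,.16,.04],[.66,.25,.07]))
print(rect([.5,-.24,.008],[.72,.09,.016]))
print(rect([.56,.0,.02],[.63,.065,.075]))
print(rect([.5,-.23,.052],[.585,-.1,.075]))
```

```text
[[-0.97   0.243  0.   ]
 [ 0.243  0.97  -0.   ]
 [-0.    -0.    -1.   ]]
cam in tool [ 0.07292308 -0.00123291 -0.15787447] optical axis in tool [-2.62932448e-01 -1.95159320e-04  9.64814226e-01]
(182, ((612.3460693359375, 207.8831787109375), (30.61797332763672, 40.01966094970703), 25.362533569335938))
(2608, ((608.5780029296875, -69.90025329589844), (130.31175231933594, 270.3752746582031), 5.477534770965576))
(326, ((595.6731567382812, 26.4163875579834), (51.675594329833984, 67.70588684082031), 88.80024719238281))
(250, ((569.1550903320312, -156.41017150878906), (109.98745727539062, 13.87771224975586), 88.94482421875))
```

apply_moves:
  travel:
    - [-0.5, -0.5, 0]
    - [-1, -1, 0]
    - [-1, -1, 0]
  twist:
    - [0, 0, -0.025]
    - [0, 0, -0.05]
    - [0, 0, -0.0694]
  grip: [1, 1, 1]

```text
time_s: 2.62
tool_pos: [0.2075, 0.4097, 0.2267]
tcp_rot: [-0.302, 3.127, -0.001]
contact_force: [-0.5, 0.8, 1.2]
opening: 0.0932
grip_force: 0.0
```

apply_moves:
  travel:
    - [-0.45, -0.35, 0]
    - [-0.9, -0.69, 0]
    - [-0.9, -0.69, 0]
  twist:
    - [0, 0, 0]
    - [0, 0, 0]
    - [0, 0, 0]
  grip: [1, 1, 1]

```text
time_s: 3.0
tool_pos: [0.3112, 0.3598, 0.2267]
tcp_rot: [-0.29, 3.127, -0.001]
contact_force: [-0.8, 0.6, 0.1]
opening: 0.0931
grip_force: 0.0
```

apply_moves:
  travel:
    - [-0.45, -0.35, 0]
    - [-0.9, -0.69, 0]
    - [-0.9, -0.69, 0]
  twist:
    - [0, 0, 0]
    - [0, 0, 0]
    - [0, 0, 0]
  grip: [1, 1, 1]

```text
time_s: 3.38
tool_pos: [0.4116, 0.3097, 0.2264]
tcp_rot: [-0.293, 3.128, -0.0]
contact_force: [-0.9, 0.4, -0.0]
opening: 0.093
grip_force: 0.0
```

apply_moves:
  travel:
    - [-0.45, -0.35, 0]
    - [-0.9, -0.69, 0]
    - [-0.9, -0.69, 0]
  twist:
    - [0, 0, 0]
    - [0, 0, 0]
    - [0, 0, 0]
  grip: [1, 1, 1]

```text
time_s: 3.75
tool_pos: [0.5122, 0.2594, 0.226]
tcp_rot: [0.294, -3.127, 0.0]
contact_force: [-0.7, 0.6, -0.6]
opening: 0.0928
grip_force: 0.0
```

apply_moves:
  travel:
    - [-0.45, -0.35, 0]
    - [-0.9, -0.69, 0]
    - [-0.9, -0.69, 0]
    - [-0.9, -0.69, 0]
  twist:
    - [0, 0, -0.02]
    - [0, 0, -0.04]
    - [0, 0, -0.04]
    - [0, 0, -0.04]
  grip: [1, 1, 1, 1]

```text
time_s: 4.25
tool_pos: [0.6102, 0.2109, 0.2263]
tcp_rot: [0.688, -3.063, -0.002]
contact_force: [-0.1, -0.2, 0.1]
opening: 0.0924
grip_force: 0.0
```

Run:
```python
from h import *
c=cam('wrist'); W=cloud(c); save(c,'w1.png')
s=arm.observe(); T=R.from_rotvec(s['tcp_rot']); print(s['tool_pos'],np.round(T.as_matrix(),3))
m=np.all((W>[.56,.15,.046])&(W<[.67,.26,.07]),-1); p=W[m]; print(len(p),np.median(p[:,2]),cv2.minAreaRect((p[:,:2]*1000).astype(np.float32)))
h=np.all((W>[.56,.15,.01])&(W<[.68,.26,.04]),-1); q=W[h]; print(q.min(0),q.max(0))
g=np.all((W>[.5,.1,-.02])&(W<[.7,.3,.012]),-1);print('bench',np.median(W[g][:,2]))
```

```text
[0.61009764 0.21107322 0.22665754] [[-0.904 -0.428 -0.002]
 [-0.428  0.904  0.001]
 [ 0.001  0.001 -1.   ]]
735 0.051872745447093506 ((613.4871826171875, 208.6457977294922), (30.561382293701172, 38.98592758178711), 25.3651180267334)
[0.59209451 0.18538712 0.01164994] [0.641164   0.22841058 0.03995002]
bench -1.5687586211839837e-06
```

View pics/w1.png

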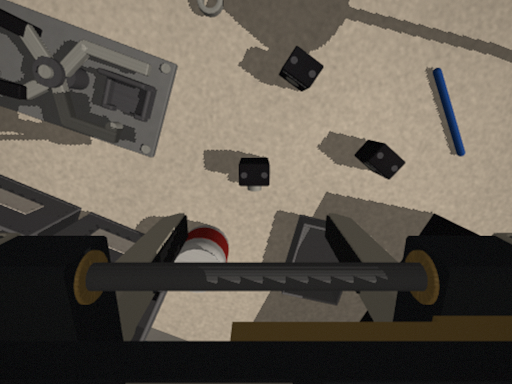

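apply_moves:
  travel:
    - [-0.01, -0.04, 0.5]
    - [-0.01, -0.04, 1]
    - [-0.01, -0.04, 1]
  twist:
    - [0, 0, 0]
    - [0, 0, 0]
    - [0, 0, 0]
  grip: [0.8, 0.8, 0.8]

```text
time_s: 4.68
tool_pos: [0.6101, 0.207, 0.1232]
tcp_rot: [0.688, -3.056, -0.001]
contact_force: [0.0, -0.7, 0.7]
opening: 0.0749
grip_force: 0.0
```

apply_moves:
  travel:
    - [0, 0, 0.4]
    - [0, 0, 0.8]
    - [0, 0, 0.955]
    - [0, 0, 0.955]
    - [0, 0, 0.955]
  twist:
    - [0, 0, 0]
    - [0, 0, 0]
    - [0, 0, 0]
    - [0, 0, 0]
    - [0, 0, 0]
  grip: [0.8, 0.8, 0.8, 0.8, 0.8]

```text
time_s: 5.3
tool_pos: [0.6162, 0.2065, 0.0336]
tcp_rot: [-0.688, 3.062, -0.0]
contact_force: [-1.3, 0.5, 0.4]
opening: 0.0741
grip_force: 0.0
```

apply_moves:
  travel:
    - [0, 0, 0]
    - [0, 0, 0]
    - [0, 0, 0]
    - [0, 0, 0]
    - [0, 0, 0]
    - [0, 0, 0]
  twist:
    - [0, 0, 0]
    - [0, 0, 0]
    - [0, 0, 0]
    - [0, 0, 0]
    - [0, 0, 0]
    - [0, 0, 0]
  grip: [0.35, 0.3, 0.3, 0.3, 0.3, 0.3]
  squeeze: 25

```text
time_s: 6.05
tool_pos: [0.6147, 0.2065, 0.0314]
tcp_rot: [-0.688, 3.065, 0.001]
contact_force: [-2.9, 2.4, 5.0]
opening: 0.0399
grip_force: 25.0
```

apply_moves:
  travel:
    - [0, 0, -0.15]
    - [0, 0, -0.5]
    - [0, 0, -1]
    - [0, 0, -1]
  twist:
    - [0, 0, 0]
    - [0, 0, 0]
    - [0, 0, 0]
    - [0, 0, 0]
  grip: [0.3, 0.3, 0.3, 0.3]

```text
time_s: 6.55
tool_pos: [0.6181, 0.206, 0.1365]
tcp_rot: [-0.686, 3.056, -0.002]
contact_force: [0.1, 0.1, -2.7]
opening: 0.0397
grip_force: 25.0
```

apply_moves:
  travel:
    - [0.1, -0.4, -0.3]
    - [0.2, -0.8, -0.3]
    - [0.2, -0.9, -0.3]
  twist:
    - [0, 0, 0]
    - [0, 0, 0]
    - [0, 0, 0]
  grip: [0.3, 0.3, 0.3]

```text
time_s: 6.92
tool_pos: [0.635, 0.1132, 0.1602]
tcp_rot: [0.683, -3.064, 0.001]
contact_force: [-0.0, 0.6, -2.6]
opening: 0.0398
grip_force: 25.0
```

apply_moves:
  travel:
    - [0.1, -0.4, 0]
    - [0.2, -0.8, 0]
    - [0.2, -0.86, 0]
    - [0.2, -0.86, 0]
  twist:
    - [0, 0, 0.025]
    - [0, 0, 0.05]
    - [0, 0, 0.0553]
    - [0, 0, 0.0553]
  grip: [0.3, 0.3, 0.3, 0.3]

```text
time_s: 7.42
tool_pos: [0.6533, 0.0301, 0.16]
tcp_rot: [0.148, -3.136, -0.001]
contact_force: [-0.1, 1.3, -3.4]
opening: 0.0397
grip_force: 25.0
```

Run:
```python
from h import *
c=cam('wrist'); W=cloud(c); save(c,'w2.png'); np.savez('w2.npz',W=W,col=c['color'])
s=arm.observe(); T=R.from_rotvec(s['tcp_rot']); print(s['tool_pos'],np.round(T.as_matrix(),3),s['opening'],s['contact_force'])
p=W[np.all((W>[.5,-.3,.008])&(W<[.72,.12,.016]),-1)]; r=cv2.minAreaRect((p[:,:2]*1000).astype(np.float32)); print(len(p),r)
a=np.radians(5.48); U=np.array([[np.cos(a),np.sin(a)],[-np.sin(a),np.cos(a)]])
S=W.copy(); S[...,:2]=W[...,:2]@U.T   # stand-aligned axes
np.save('S2.npy',S)
# height map around nest, stand axes, 3mm cells
o=U@np.array([.592,.026]); print('ref',o)
for y in np.arange(.036,-.040,-.004):
    l=''
    for x in np.arange(-.04,.044,.003):
        m=(abs(S[...,0]-o[0]-x)<.0015)&(abs(S[...,1]-o[1]-y)<.002)
        z=S[...,2][m]; l+='%3d'%(round(np.median(z)*1000) if len(z) else -9)
    print('%4d'%round(y*1000),l)
```

```text
[0.65323351 0.03079241 0.16025413] [[-0.995 -0.096 -0.002]
 [-0.096  0.995  0.001]
 [ 0.002  0.001 -1.   ]] 0.04001479200816607 [ 0.32689589  0.82852746 -3.22436989]
15649 ((609.5263061523438, -69.62478637695312), (130.1301727294922, 270.5942077636719), 5.72123908996582)
ref [ 0.59177728 -0.03065382]
  36  11 12 12 12 12 11 12 12 11 12 12 12 11 12 12 12 12 12 11 12 12 11254260260260272263
  32  12 12 12 12 12 12 12 12 12 12 12 12 12 11 12 12 12 12 12 12 12 12254260260260272263
  28  12 12 12 12 12 12 12 -9 11 11 12 11 12 12 13 13 13 12 12 12 12 11254260260260271263
  24  11 11 12 12 12 12 12 60 59 38 38 39 39 39 39 39 38 38 38 39 38 38255260260260272264
  20  52 52 52 49 12 11 11 61 60 36 36 38 37 37 36 37 37 36 37 29 39 39254259260260271261
  16  52 52 52 49 12 11 13 60 60 26 26 26 26 26 26 26 26 26 26 26 38 38252251253254273262
  12  53 52 52 31 12 11 12 60 60 26 25 26 26 26 26 26 26 26 26 26 36 36 11251253254273265
   8  52 52 52 51 12 11 11 61 60 26 26 25 26 26 25 26 26 26 26 26 26 26 12250253254273264
   4  52 52 52 50 12 12 12 61 60 26 26 26 26 26 26 26 26 26 26 26 26 26 122502
[... 211 characters left out ...]
2 12 12 60 61 26 26 26 26 26 25 26 26 26 26 26 26 26 12251253254273265
 -12  52 52 52 32 12 12 12 61 60 26 26 26 26 26 26 26 26 26 26 25 26 26 12251253254273264
 -16  52 52 52 50 12 12 13 60 61 26 26 26 26 26 26 26 26 26 26 27 36 37 12251253254273265
 -20  52 52 52 49 12 12 12 60 61 26 26 26 26 25 26 26 26 26 26 26 38 38 -9251253254273264
 -24  52 52 52 48 12 12 11 60 60 37 37 37 37 38 37 37 37 38 38 38 39 38253255256257272259
 -28  52 52 52 50 12 12 13 60 60 38 39 39 39 38 38 39 38 39 38 38 38145254260260260272261
 -32  52 52 52 46 11 12 13 -9 -9 12 12 13 13 13 12 12 12 12 12 12 12 13255260260260272260
 -36  51 52 52 50 12 12 12 12 12 12 12 12 12 12 12 12 12 12 12 12 12 13254260260260273260
```

View pics/w2.png

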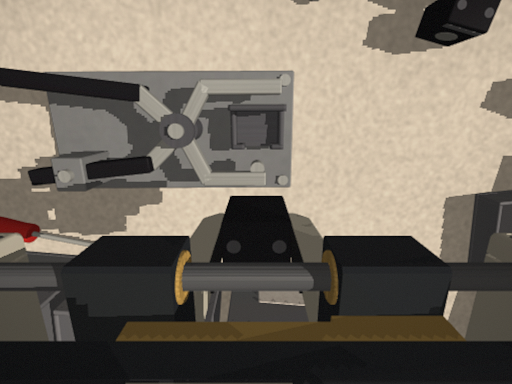

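Run:
```python
from h import *
S=np.load('S2.npy'); W=np.load('w2.npz')['W']; o=np.array([.59178,-.03065])
X=S[...,0]-o[0];Y=S[...,1]-o[1];Z=S[...,2]
def q(m,a): v=a[m]; return len(v),np.round(np.percentile(v,[1,5,50,95,99])*1000,1)
n=(abs(X)<.04)&(abs(Y)<.04)
print('backwall x',q(n&(Z>.055)&(Z<.066),X),'y',q(n&(Z>.055)&(Z<.066),Y))
fl=n&(Z>.022)&(Z<.0285)
print('floor x',q(fl&(abs(Y+.002)<.008),X),'y',q(fl&(abs(X+.0)<.008),Y), 'x near +corner', q(fl&(Y>.01)&(Y<.015),X), q(fl&(Y<-.012)&(Y>-.019),X))
w=n&(Z>.034)&(Z<.042)
print('wall+ y',q(w&(Y>.01)&(abs(X)<.008),Y),'wall- y',q(w&(Y<-.01)&(abs(X)<.008),Y),'corner x',q(w&(X>.01)&(abs(Y+.002)<.019),X))
# held block top
b=(W[...,2]>.14)&(W[...,2]<.165)&(abs(W[...,1]-.03)<.03)&(abs(W[...,0]-.65)<.04)
p=W[b]; print('block',len(p),np.median(p[:,2]),cv2.minAreaRect((p[:,:2]*1000).astype(np.float32)),p[:,:2].min(0),p[:,:2].max(0))
zz=(X<-.02)&(X>-.08)&(Z>.05)&(Z<.075)&(Y<-.1)
for y in np.arange(-.13,-.26,-.02):
    m=zz&(abs(Y-y)<.003); 
    if m.any(): print('handle',y,q(m,X),np.median(Z[m]))
pv=(Z>.05)&(abs(Y+.075)<.02)&(abs(X)<.03); print('pivot hi',np.percentile(Z[pv],[50,90,99])); t=pv&(Z>np.percentile(Z[pv],99)-.004); print(q(t,X),q(t,Y))
```

```text
backwall x (444, array([-19.9, -19.9, -17.1,  38.2,  39.9])) y (444, array([-29. , -26.2,  -2.8,  22.1,  25.2]))
floor x (523, array([-13.9, -12.8,   3.8,  20.8,  22. ])) y (642, array([-23.2, -21.2,  -1.8,  17.6,  19.7])) x near +corner (155, array([-13.8, -12.1,   3.7,  18.5,  20.3])) (221, array([-13.9, -12.9,   1.7,  18.6,  21.6]))
wall+ y (96, array([19.7, 19.8, 22.3, 25. , 25.1])) wall- y (96, array([-28.7, -28.6, -25.8, -23.4, -23.4])) corner x (67, array([18.6, 18.6, 21.3, 23.9, 28.1]))
block 933 0.15570360018206278 ((640.9105834960938, 29.681760787963867), (7.26242733001709, 60.057918548583984), 5.231407642364502) [6.36177713e-01 3.52609978e-05] [0.64690684 0.05988632]
handle -0.13 (123, array([-39.9, -39.8, -32.9, -25.3, -24.6])) 0.062004073634448306
handle -0.15 (130, array([-42.6, -42.3, -34.8, -27.9, -27.1])) 0.06177161138332587
handle -0.16999999999999998 (124, array([-45.1, -44.3, -38.1, -30.5, -29.7])) 0.06191765347569303
handle -0.18999999999999997 (126, array([-47.8, -46.7, -39.5, -32.2, -31.5])) 0.06187689942849708
handle -0.20999999999999996 (122, array([-49.9, -49.1, -42. , -34.9, -34.1])) 0.06182947554759326
handle -0.22999999999999995 (113, array([-51.8, -51.3, -44. , -37.1, -36.6])) 0.0618420406390685
pivot hi [0.06588309 0.24310217 0.25192299]
(146, array([29.2, 29.5, 29.8, 30. , 30. ])) (146, array([-76.2, -75. , -66.9, -58.1, -57.6]))
```

Run:
```python
from h import *
W=np.load('w2.npz')['W']; col=np.load('w2.npz')['col']
b=(W[...,2]>.172)&(W[...,2]<.19)&(abs(W[...,1]-.03)<.04)&(abs(W[...,0]-.65)<.05)
p=W[b]; print(len(p),np.percentile(p,[2,50,98],0)); print(cv2.minAreaRect((p[:,:2]*1000).astype(np.float32)))
v,u=np.where(b); print(v.min(),v.max(),u.min(),u.max())
s=arm.observe(); T=R.from_rotvec(s['tcp_rot']); q=T.inv().apply(p-s['tool_pos']); print('tool',np.percentile(q,[1,5,50,95,99],0))
```

```text
4073 [[ 0.63724163 -0.00322587  0.17312348]
 [ 0.64698805  0.02869603  0.18042175]
 [ 0.66301489  0.05975905  0.18866995]]
((650.7796630859375, 29.160179138183594), (26.49806785583496, 71.09752655029297), 6.024483680725098)
216 262 190 323
tool [[-0.00978905 -0.03481596 -0.02909186]
 [-0.00824497 -0.02813273 -0.0264265 ]
 [ 0.00740023 -0.00185405 -0.02017132]
 [ 0.01513801  0.02486544 -0.01444021]
 [ 0.01549602  0.03155313 -0.01229284]]
```

Run:
```python
from h import *
d=np.load('w2.npz'); W=d['W']; g=d['col'].mean(-1)
s=arm.observe(); T=R.from_rotvec(s['tcp_rot']); Q=T.inv().apply((W-s['tool_pos']).reshape(-1,3)).reshape(W.shape)
for r in range(196,242,5):
    print(r,' '.join('%d'%x for x in g[r,205:310:3]))
    print('   y',' '.join('%d'%(1000*x) if x==x else 'n' for x in Q[r,205:310:3,1]),'| x %.4f z %.4f'%tuple(Q[r,256,[0,2]]))
```

```text
196 200 200 196 189 200 200 200 198 174 0 1 0 0 0 2 5 0 1 2 0 2 3 4 7 1 0 180 190 199 196 187 183 188 194 192
   y -65 -61 -58 -54 -50 -47 -43 -39 -35 -19 -17 -15 -12 -10 -8 -6 -4 -1 0 2 4 6 9 11 13 15 31 35 39 43 46 50 54 58 61 | x 0.0153 z 0.0278
201 199 197 189 192 195 200 197 204 0 14 12 15 12 18 15 13 12 17 13 16 17 13 17 13 15 17 7 197 196 193 194 191 195 200 197
   y -66 -62 -58 -54 -51 -47 -43 -39 -20 -18 -16 -14 -12 -10 -8 -6 -3 -1 0 2 4 6 8 10 12 14 16 35 39 43 47 50 54 58 61 | x 0.0151 z 0.0170
206 193 194 194 196 201 197 197 159 12 13 12 15 13 15 16 13 14 18 17 9 16 16 17 18 15 16 16 154 190 198 198 198 203 198 197
   y -66 -62 -58 -55 -51 -47 -43 -39 -19 -17 -15 -13 -11 -9 -7 -5 -3 -1 0 2 4 n n 9 11 13 15 18 39 43 47 50 55 58 62 | x 0.0153 z 0.0062
211 195 200 196 201 201 198 204 1 16 14 14 13 13 12 15 13 11 16 9 15 14 13 18 18 18 14 14 12 200 191 194 193 199 196 197
   y -66 -63 -59 -55 -51 -47 -43 -20 -18 -16 -14 -12 -11 -9 -7 -5 -3 -1 0 1 3 5 7 9 11 12 14 16 39 43 47 51 55 59 62 | x 0.0150 z -0.0023
216 196 154 78 84 86 86 64 14 13 16 13 14 13 15 12 8 15 9 15 13 15 14
[... 717 characters left out ...]
 17 19 13 16 18 12 15 15 17 17 17 15 15 17 13 14 13 13 87 84 94 100 98
   y -30 -28 -27 -25 -23 -22 -20 -18 -16 -15 -13 -11 -10 -8 -6 -5 -3 -1 0 1 3 4 6 8 9 11 13 14 16 18 19 21 23 25 26 | x 0.0095 z -0.0197
236 86 87 86 86 65 15 17 19 17 14 17 18 17 17 17 17 18 12 17 16 14 15 17 15 14 13 17 15 17 13 57 87 85 87 85
   y -29 -27 -26 -24 -22 -21 -20 -18 -17 -15 -13 -12 -10 -8 -6 -5 -3 -1 0 1 3 4 6 8 9 11 13 15 16 18 19 20 22 24 25 | x 0.0070 z -0.0209
241 85 86 85 87 16 13 12 15 29 47 45 25 13 16 18 17 11 16 15 16 16 16 17 19 45 46 32 15 13 15 14 85 87 84 86
   y -28 -26 -25 -23 -22 -21 -20 -18 -17 -15 -13 -12 -10 -8 -7 -5 -3 -1 0 1 3 4 6 8 10 11 13 15 16 18 18 19 21 22 24 | x 0.0036 z -0.0202
```

apply_moves:
  travel:
    - [0.3, 0.01, 0]
    - [0.59, 0.01, 0]
    - [0.59, 0.01, 0.3]
    - [0.59, 0.01, 0.6]
    - [0.59, 0.01, 0.6]
    - [0.59, 0.01, 0.6]
  twist:
    - [0, 0, 0]
    - [0, 0, 0]
    - [0, 0, 0]
    - [0, 0, 0]
    - [0, 0, 0]
    - [0, 0, 0]
  grip: [0.3, 0.3, 0.3, 0.3, 0.3, 0.3]

```text
time_s: 8.22
tool_pos: [0.5955, 0.0261, 0.1021]
tcp_rot: [-0.15, 3.137, -0.0]
contact_force: [0.3, -0.4, -2.6]
opening: 0.04
grip_force: 25.0
```

Run:
```python
from h import *
s=arm.observe(); T=R.from_rotvec(s['tcp_rot']); print(s['tool_pos'],np.round(T.as_matrix(),4),s['contact_force'],s['torque'])
a=arm.camera('scene')['color'][150:270,180:300]; b=arm.camera('wrist')['color']
A=cv2.resize(a,(400,400),interpolation=cv2.INTER_CUBIC); B=cv2.resize(b[80:280,156:356],(400,400),interpolation=cv2.INTER_CUBIC)
cv2.imwrite('pics/p3.png',np.hstack([A,B])[:,:,::-1])
```

```text
[0.59554165 0.02612688 0.10207935] [[-9.954e-01 -9.560e-02  1.000e-03]
 [-9.560e-02  9.954e-01  0.000e+00]
 [-1.000e-03 -1.000e-04 -1.000e+00]] [ 0.3326137  -0.43944034 -2.55744176] [-0.01409831 -0.02880159  0.04712141]
```

View pics/p3.png

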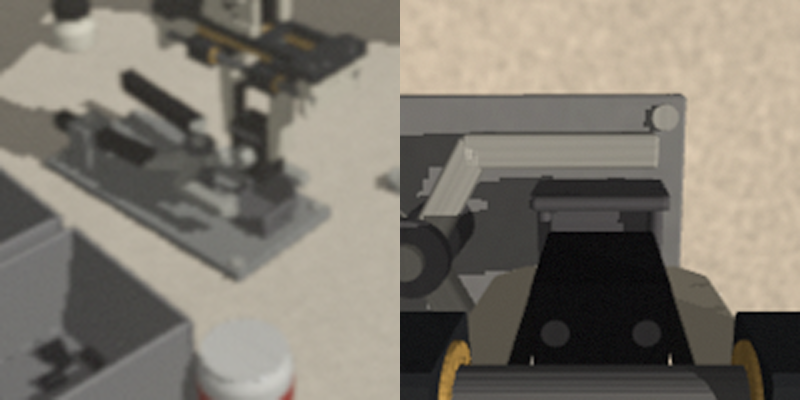

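Right half (wrist): the held block's lower edge at x 545-658 is centred on the nest's back wall at x 532-668, so y fits; now the x gap.

Run:
```python
from h import *
c=cam('wrist'); W=cloud(c); g=c['color'].mean(-1)
s=arm.observe(); T=R.from_rotvec(s['tcp_rot']); Q=T.inv().apply((W-s['tool_pos']).reshape(-1,3)).reshape(W.shape)*1000
for r in range(164,226,3): print(r,'g %d'%g[r,256],'xyz',np.round(Q[r,256],1),'dark cols',[ (np.where(g[r,200:310]<30)[0]+200)[[0,-1]].tolist() if (g[r,200:310]<30).any() else None])
for r in (172,176,192,197,200,205,215):
    v=Q[r,210:305]; print(r,[ '%d:%.0f,%.0f'%(210+i,v[i,1],v[i,2]) for i in range(0,95,4)])
```

```text
164 g 98 xyz [34.5 -1.1 51.4] dark cols [None]
167 g 118 xyz [24.2 -1.1 91.3] dark cols [None]
170 g 39 xyz [24.8 -1.1 74.5] dark cols [None]
173 g 41 xyz [24.4 -1.1 63.7] dark cols [None]
176 g 38 xyz [24.7 -1.1 51.4] dark cols [None]
179 g 65 xyz [24.2 -1.1 42.8] dark cols [None]
182 g 77 xyz [22.3 -1.1 41.2] dark cols [None]
185 g 76 xyz [19.7 -1.1 42. ] dark cols [None]
188 g 76 xyz [ 7.8 -1.1 75.7] dark cols [None]
191 g 78 xyz [ 4.7 -1.1 76.6] dark cols [None]
194 g 77 xyz [ 2.1 -1.1 75.7] dark cols [None]
197 g 11 xyz [15.2 -1.  25. ] dark cols [[230, 282]]
200 g 11 xyz [14.8 -1.  19.3] dark cols [[229, 283]]
203 g 15 xyz [15.3 -1.  11.5] dark cols [[228, 284]]
206 g 13 xyz [15.1 -1.   6. ] dark cols [[227, 285]]
209 g 13 xyz [15.  -1.   0.8] dark cols [[226, 285]]
212 g 7 xyz [15.1 -1.  -4.8] dark cols [[225, 286]]
215 g 12 xyz [14.8 -1.  -9. ] dark cols [[224, 287]]
218 g 14 xyz [ 15.1  -1.  -14.6] dark cols [[223, 289]]
221 g 9 xyz [ 14.9  -1.  -18.6] dark cols [[223, 290]]
224 g 11 xyz [ 14.2  -1.  -21.3] dark cols [[222, 290]]
172 ['210:-45,92', '214:-41,91', '218:-37,90'
[... 1518 characters left out ...]
25,64', '290:32,91', '294:36,90', '298:42,102', '302:47,104']
205 ['210:-47,91', '214:-43,92', '218:-39,92', '222:-35,91', '226:-28,64', '230:-18,9', '234:-16,8', '238:-13,8', '242:-10,8', '246:-8,9', '250:-5,8', '254:-2,7', '258:0,8', '262:3,8', '266:6,8', '270:8,8', '274:11,7', '278:13,7', '282:16,9', '286:25,65', '290:33,91', '294:36,90', '298:42,102', '302:47,103']
215 ['210:-47,91', '214:-28,4', '218:-26,5', '222:-23,4', '226:-19,-10', '230:-16,-10', '234:-14,-11', '238:-12,-10', '242:-9,-11', '246:-7,-10', '250:-5,-10', '254:-2,-9', '258:0,-9', '262:3,-11', '266:5,-11', '270:7,-9', '274:10,-10', '278:12,-10', '282:14,-10', '286:17,-10', '290:21,5', '294:24,4', '298:27,5', '302:47,103']
```

apply_moves:
  travel:
    - [0.014, 0, 0]
    - [0.014, 0, 0.1]
    - [0.014, 0, 0.2]
    - [0.014, 0, 0.2]
    - [0.014, 0, 0.2]
  twist:
    - [0, 0, 0]
    - [0, 0, 0]
    - [0, 0, 0]
    - [0, 0, 0]
    - [0, 0, 0]
  grip: [0.3, 0.3, 0.3, 0.3, 0.3]

```text
time_s: 9.0
tool_pos: [0.5935, 0.0251, 0.0809]
tcp_rot: [0.148, -3.137, -0.0]
contact_force: [0.1, 0.4, -2.1]
opening: 0.0398
grip_force: 25.0
```

apply_moves:
  travel:
    - [0, 0, 0.05]
    - [0, 0, 0.1]
    - [0, 0, 0.15]
    - [0, 0, 0.15]
  twist:
    - [0, 0, 0]
    - [0, 0, 0]
    - [0, 0, 0]
    - [0, 0, 0]
  grip: [0.3, 0.3, 0.3, 0.3]

```text
time_s: 9.5
tool_pos: [0.5931, 0.0252, 0.0655]
tcp_rot: [0.148, -3.137, -0.0]
contact_force: [-0.2, 1.0, -3.7]
opening: 0.04
grip_force: 25.0
```

apply_moves:
  travel:
    - [0, 0, 0.03]
    - [0, 0, 0.06]
    - [0, 0, 0.075]
    - [0, 0, 0.075]
  twist:
    - [0, 0, 0]
    - [0, 0, 0]
    - [0, 0, 0]
    - [0, 0, 0]
  grip: [0.3, 0.3, 0.3, 0.3]

```text
time_s: 10.0
tool_pos: [0.5935, 0.0251, 0.0585]
tcp_rot: [0.148, -3.138, -0.0]
contact_force: [-0.5, -0.7, -2.7]
opening: 0.0399
grip_force: 25.0
```

apply_moves:
  travel:
    - [0, 0, 0.01]
    - [0, 0, 0.015]
    - [0, 0, 0.015]
  twist:
    - [0, 0, 0]
    - [0, 0, 0]
    - [0, 0, 0]
  grip: [0.3, 0.3, 0.3]

```text
time_s: 10.38
tool_pos: [0.5937, 0.0251, 0.0574]
tcp_rot: [-0.148, 3.138, -0.0]
contact_force: [-0.8, -0.3, 0.6]
opening: 0.0397
grip_force: 25.0
```

apply_moves:
  travel:
    - [0, 0, 0]
    - [0, 0, 0]
    - [0, 0, 0]
    - [0, 0, 0]
  twist:
    - [0, 0, 0]
    - [0, 0, 0]
    - [0, 0, 0]
    - [0, 0, 0]
  grip: [0.5, 0.58, 0.58, 0.58]

```text
time_s: 10.88
tool_pos: [0.5937, 0.0251, 0.0572]
tcp_rot: [-0.148, 3.138, -0.0]
contact_force: [0.1, 0.3, -0.3]
opening: 0.0538
grip_force: 0.0
```

apply_moves:
  travel:
    - [0, 0, -0.3]
    - [0, 0, -0.7]
    - [0, 0, -1]
    - [0, 0, -1]
  twist:
    - [0, 0, 0]
    - [0, 0, 0]
    - [0, 0, 0]
    - [0, 0, 0]
  grip: [0.58, 0.58, 0.58, 0.58]

```text
time_s: 11.38
tool_pos: [0.5954, 0.0249, 0.1599]
tcp_rot: [-0.148, 3.132, -0.002]
contact_force: [-0.0, -0.0, 0.1]
opening: 0.054
grip_force: 0.0
```

apply_moves:
  travel:
    - [-0.3, -0.3, 0]
    - [-0.6, -0.6, 0]
    - [-0.6, -0.6, 0]
  twist:
    - [0, 0, 0]
    - [0, 0, 0]
    - [0, 0, 0]
  grip: [0, 0, 0]

```text
time_s: 11.75
tool_pos: [0.6599, -0.0311, 0.1547]
tcp_rot: [0.144, -3.137, 0.0]
contact_force: [-1.1, -0.0, -0.2]
opening: 0.0284
grip_force: 0.0
```

Run:
```python
from h import *
c=cam('wrist'); W=cloud(c); save(c,'w4.png')
s=arm.observe(); T=R.from_rotvec(s['tcp_rot']); print(s['tool_pos'],np.round(T.as_matrix(),4),s['opening'])
a=np.radians(5.48); U=np.array([[np.cos(a),np.sin(a)],[-np.sin(a),np.cos(a)]])
S=W.copy(); S[...,:2]=W[...,:2]@U.T; o=np.array([.59178,-.03065])
X=(S[...,0]-o[0])*1000;Y=(S[...,1]-o[1])*1000;Z=S[...,2]*1000
m=(Z>72)&(Z<90)&(abs(X)<30)&(abs(Y)<30); p=np.stack([X[m],Y[m]],-1).astype(np.float32); print('block top',m.sum(),np.percentile(Z[m],[2,50,98]),cv2.minAreaRect(p))
for y in np.arange(-130,-250,-20):
    m=(abs(Y-y)<3)&(Z>55)&(Z<70)&(X<-15)&(X>-80)
    if m.any(): print('handle',y,np.percentile(X[m],[1,50,99]).round(1),np.median(Z[m]))
```

```text
[ 0.65856893 -0.02968287  0.15478049] [[-9.957e-01 -9.250e-02 -3.100e-03]
 [-9.250e-02  9.957e-01  8.000e-04]
 [ 3.000e-03  1.100e-03 -1.000e+00]] 0.024291844890523807
block top 1661 [74.44576966 77.80820193 79.33449835] ((1.8038339614868164, -2.1382579803466797), (39.97089767456055, 30.229841232299805), 89.7311782836914)
handle -130 [-40.4 -32.7 -24.5] 61.909508162649374
handle -150 [-43.  -34.5 -27. ] 61.83085233250211
handle -170 [-45.3 -37.5 -29.5] 61.91199410597889
handle -190 [-47.3 -39.7 -31.5] 61.7883911540106
handle -210 [-49.8 -42.2 -34. ] 61.809264861753896
handle -230 [-52.3 -44.  -36.1] 61.74379329067821
```

View pics/w4.png

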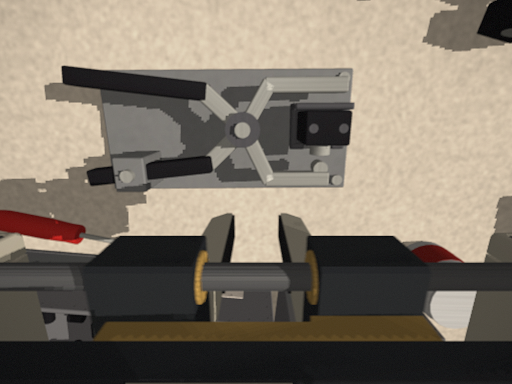

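apply_moves:
  travel:
    - [0.4, -0.4, 0]
    - [0.72, -0.75, 0]
    - [0.72, -0.75, 0]
  twist:
    - [0, 0, 0]
    - [0, 0, 0]
    - [0, 0, 0]
  grip: [0, 0, 0]

```text
time_s: 12.18
tool_pos: [0.5915, -0.1114, 0.1564]
tcp_rot: [0.143, -3.136, -0.001]
contact_force: [0.5, 1.2, 0.5]
opening: 0.0005
grip_force: 0.0
```

apply_moves:
  travel:
    - [0.3, -0.3, 0]
    - [0.6, -0.6, 0]
    - [0.71, -0.74, 0]
    - [0.71, -0.74, 0]
    - [0.71, -0.74, 0]
    - [0.71, -0.74, 0]
    - [0.71, -0.74, 0]
    - [0.71, -0.74, 0]
    - [0.71, -0.74, 0]
    - [0.71, -0.74, 0]
    - [0.71, -0.74, 0]
  twist:
    - [0, 0, 0.028]
    - [0, 0, 0.056]
    - [0, 0, 0.084]
    - [0, 0, 0.112]
    - [0, 0, 0.14]
    - [0, 0, 0.168]
    - [0, 0, 0.196]
    - [0, 0, 0.224]
    - [0, 0, 0.25]
    - [0, 0, 0.25]
    - [0, 0, 0.25]
  grip: [0, 0, 0, 0, 0, 0, 0, 0, 0, 0, 0]

```text
time_s: 13.55
tool_pos: [0.5307, -0.1898, 0.1569]
tcp_rot: [-2.109, -2.327, -0.0]
contact_force: [0.5, 0.7, -0.5]
opening: 0.0005
grip_force: 0.0
```

Run:
```python
from h import *
s=arm.observe(); T=R.from_rotvec(s['tcp_rot']); print(s['tool_pos'],np.round(T.as_matrix(),4),s['opening'],s['contact_force'],s['qpos'])
print(T.inv().apply(np.array([.5299,-.1915,.046])-s['tool_pos']))
```

```text
[ 0.5306504  -0.18979169  0.15689386] [[-9.790e-02  9.952e-01 -3.000e-04]
 [ 9.952e-01  9.790e-02  5.000e-04]
 [ 5.000e-04 -3.000e-04 -1.000e+00]] 0.0005133588712643303 [ 0.51493606  0.69961958 -0.52237162] [-5.41542026e-01  3.38369071e-01  1.60218526e+00  2.76886894e-04
  1.20159996e+00 -6.39735515e-01]
[-0.00168675 -0.00088122  0.11089323]
```

apply_moves:
  travel:
    - [-0.02, -0.01, 0.5]
    - [-0.02, -0.01, 0.9]
    - [-0.02, -0.01, 0.9]
  twist:
    - [0, 0, 0]
    - [0, 0, 0]
    - [0, 0, 0]
  grip: [0, 0, 0]

```text
time_s: 13.92
tool_pos: [0.5275, -0.1912, 0.0643]
tcp_rot: [-2.108, -2.32, 0.002]
contact_force: [-0.1, 0.1, 0.8]
opening: 0.0005
grip_force: 0.0
```

apply_moves:
  travel:
    - [0, 0, 0.1]
    - [0, 0, 0.21]
    - [0, 0, 0.21]
    - [0, 0.05, 0.21]
    - [0, 0.05, 0.21]
  twist:
    - [0, 0, 0]
    - [0, 0, 0]
    - [0, 0, 0]
    - [0, 0, 0]
    - [0, 0, 0]
  grip: [0, 0, 0, 0, 0]

```text
time_s: 14.55
tool_pos: [0.5356, -0.1926, 0.0468]
tcp_rot: [2.113, 2.323, 0.001]
contact_force: [-0.0, -0.9, -0.3]
opening: 0.0004
grip_force: 0.0
```

apply_moves:
  travel:
    - [0, 0.03, 0]
    - [0, 0.06, 0]
    - [0, 0.06, 0]
  twist:
    - [0, 0, 0]
    - [0, 0, 0]
    - [0, 0, 0]
  grip: [0, 0, 0]

```text
time_s: 14.92
tool_pos: [0.5411, -0.1918, 0.0462]
tcp_rot: [2.114, 2.324, 0.0]
contact_force: [-0.2, -0.9, 0.1]
opening: 0.0004
grip_force: 0.0
```

apply_moves:
  travel:
    - [0, 0.02, 0]
    - [0, 0.04, 0]
    - [0, 0.04, 0]
  twist:
    - [0, 0, 0]
    - [0, 0, 0]
    - [0, 0, 0]
  grip: [0, 0, 0]

```text
time_s: 15.3
tool_pos: [0.5449, -0.1914, 0.0461]
tcp_rot: [2.114, 2.324, 0.0]
contact_force: [-0.7, 0.1, 0.2]
opening: 0.0005
grip_force: 0.0
```

apply_moves:
  travel:
    - [0, 0.02, 0]
    - [0, 0.04, 0]
    - [0, 0.04, 0]
  twist:
    - [0, 0, 0]
    - [0, 0, 0]
    - [0, 0, 0]
  grip: [0, 0, 0]

```text
time_s: 15.68
tool_pos: [0.5486, -0.1911, 0.0461]
tcp_rot: [-2.114, -2.323, 0.0]
contact_force: [-1.2, -0.5, -0.3]
opening: 0.0005
grip_force: 0.7
```

apply_moves:
  travel:
    - [0, 0.02, 0]
    - [0, 0.04, 0]
    - [0, 0.04, 0]
  twist:
    - [0, 0, 0]
    - [0, 0, 0]
    - [0, 0, 0]
  grip: [0, 0, 0]

```text
time_s: 16.05
tool_pos: [0.5528, -0.1907, 0.0461]
tcp_rot: [2.114, 2.323, -0.0]
contact_force: [-1.1, -2.1, 0.4]
opening: 0.0006
grip_force: 0.8
```

apply_moves:
  travel:
    - [0, 0.02, 0]
    - [0, 0.03, 0]
    - [0, 0.03, 0]
  twist:
    - [0, 0, 0]
    - [0, 0, 0]
    - [0, 0, 0]
  grip: [0, 0, 0]

```text
time_s: 16.42
tool_pos: [0.5557, -0.1904, 0.0461]
tcp_rot: [2.114, 2.323, -0.0]
contact_force: [-1.8, -1.3, -0.5]
opening: 0.0004
grip_force: 1.0
```

apply_moves:
  travel:
    - [0, 0.01, 0]
    - [0, 0.02, 0]
    - [0, 0.02, 0]
  twist:
    - [0, 0, 0]
    - [0, 0, 0]
    - [0, 0, 0]
  grip: [0, 0, 0]

```text
time_s: 16.8
tool_pos: [0.5578, -0.1903, 0.0462]
tcp_rot: [2.114, 2.323, -0.0]
contact_force: [-1.3, -1.6, 0.0]
opening: 0.0007
grip_force: 1.1
```

apply_moves:
  travel:
    - [0, 0.01, 0]
    - [0, 0.02, 0]
    - [0, 0.02, 0]
  twist:
    - [0, 0, 0]
    - [0, 0, 0]
    - [0, 0, 0]
  grip: [0, 0, 0]

```text
time_s: 17.18
tool_pos: [0.5596, -0.1901, 0.0461]
tcp_rot: [-2.114, -2.323, 0.0]
contact_force: [-2.8, -2.8, 0.4]
opening: 0.0001
grip_force: 1.7
```

apply_moves:
  travel:
    - [0, 0.01, 0]
    - [0, 0.02, 0]
    - [0, 0.02, 0]
  twist:
    - [0, 0, 0]
    - [0, 0, 0]
    - [0, 0, 0]
  grip: [0, 0, 0]

```text
time_s: 17.55
tool_pos: [0.5612, -0.1902, 0.0461]
tcp_rot: [-2.114, -2.323, 0.002]
contact_force: [-4.4, -4.6, 0.8]
opening: 0.0009
grip_force: 2.8
```

apply_moves:
  travel:
    - [-0.005, 0.005, 0]
    - [-0.01, 0.01, 0]
    - [-0.01, 0.01, 0]
  twist:
    - [0, 0, 0]
    - [0, 0, 0]
    - [0, 0, 0]
  grip: [0, 0, 0]

```text
time_s: 17.92
tool_pos: [0.5618, -0.1904, 0.0461]
tcp_rot: [-2.113, -2.322, 0.001]
contact_force: [-6.4, -1.5, 2.3]
opening: 0.0004
grip_force: 3.3
```

apply_moves:
  travel:
    - [0, 0.005, 0]
    - [0, 0.01, 0]
    - [0, 0.01, 0]
  twist:
    - [0, 0, 0]
    - [0, 0, 0]
    - [0, 0, 0]
  grip: [0, 0, 0]

```text
time_s: 18.3
tool_pos: [0.5624, -0.1904, 0.0461]
tcp_rot: [-2.112, -2.322, 0.002]
contact_force: [-8.3, -3.3, 3.0]
opening: 0.0009
grip_force: 4.1
```

apply_moves:
  travel:
    - [-0.003, 0.005, 0]
    - [-0.003, 0.01, 0]
    - [-0.003, 0.01, 0]
  twist:
    - [0, 0, 0]
    - [0, 0, 0]
    - [0, 0, 0]
  grip: [0, 0, 0]

```text
time_s: 18.68
tool_pos: [0.563, -0.1906, 0.0461]
tcp_rot: [-2.112, -2.322, 0.003]
contact_force: [-8.0, -3.7, 3.2]
opening: 0.0004
grip_force: 4.6
```

apply_moves:
  travel:
    - [-0.003, 0.005, 0]
    - [-0.003, 0.01, 0]
    - [-0.003, 0.01, 0]
  twist:
    - [0, 0, 0]
    - [0, 0, 0]
    - [0, 0, 0]
  grip: [0, 0, 0]

```text
time_s: 19.05
tool_pos: [0.5637, -0.1907, 0.0461]
tcp_rot: [-2.111, -2.321, 0.004]
contact_force: [-9.9, -2.3, 4.9]
opening: 0.0004
grip_force: 5.2
```

apply_moves:
  travel:
    - [0, 0.005, 0]
    - [0, 0.01, 0]
    - [0, 0.01, 0]
  twist:
    - [0, 0, 0]
    - [0, 0, 0]
    - [0, 0, 0]
  grip: [0, 0, 0]

```text
time_s: 19.42
tool_pos: [0.5644, -0.1908, 0.0461]
tcp_rot: [-2.111, -2.321, 0.004]
contact_force: [-11.6, -3.6, 5.4]
opening: 0.0004
grip_force: 5.8
```

apply_moves:
  travel:
    - [-0.003, 0.005, 0]
    - [-0.003, 0.01, 0]
    - [-0.003, 0.01, 0]
  twist:
    - [0, 0, 0]
    - [0, 0, 0]
    - [0, 0, 0]
  grip: [0, 0, 0]

```text
time_s: 19.8
tool_pos: [0.5651, -0.1909, 0.046]
tcp_rot: [-2.111, -2.321, 0.005]
contact_force: [-12.6, -2.1, 5.9]
opening: 0.0003
grip_force: 6.2
```

apply_moves:
  travel:
    - [-0.003, 0.005, -0.005]
    - [-0.003, 0.01, -0.005]
    - [-0.003, 0.01, -0.005]
  twist:
    - [0, 0, 0]
    - [0, 0, 0]
    - [0, 0, 0]
  grip: [0, 0, 0]

```text
time_s: 20.18
tool_pos: [0.5657, -0.191, 0.0461]
tcp_rot: [-2.11, -2.32, 0.005]
contact_force: [-10.6, -3.4, 4.0]
opening: 0.0004
grip_force: 6.3
```

apply_moves:
  travel:
    - [-0.003, 0.005, 0]
    - [-0.003, 0.01, 0]
    - [-0.003, 0.01, 0]
  twist:
    - [0, 0, 0]
    - [0, 0, 0]
    - [0, 0, 0]
  grip: [0, 0, 0]

```text
time_s: 20.55
tool_pos: [0.5665, -0.1911, 0.0461]
tcp_rot: [-2.11, -2.32, 0.006]
contact_force: [-13.4, -3.7, 4.4]
opening: 0.0006
grip_force: 6.6
```

apply_moves:
  travel:
    - [0, 0.005, -0.003]
    - [0, 0.01, -0.003]
    - [0, 0.01, -0.003]
  twist:
    - [0, 0, 0]
    - [0, 0, 0]
    - [0, 0, 0]
  grip: [0, 0, 0]

```text
time_s: 20.92
tool_pos: [0.5674, -0.1912, 0.0461]
tcp_rot: [-2.11, -2.32, 0.006]
contact_force: [-12.2, -4.2, 2.9]
opening: 0.0003
grip_force: 6.4
```

apply_moves:
  travel:
    - [0, 0.005, 0]
    - [0, 0.01, 0]
    - [0, 0.01, 0]
  twist:
    - [0, 0, 0]
    - [0, 0, 0]
    - [0, 0, 0]
  grip: [0, 0, 0]

```text
time_s: 21.3
tool_pos: [0.5684, -0.1914, 0.0461]
tcp_rot: [-2.11, -2.32, 0.006]
contact_force: [-11.9, -5.5, 2.4]
opening: 0.0006
grip_force: 6.5
```

Force is plateauing; the snap is near.

apply_moves:
  travel:
    - [-0.003, 0.005, 0]
    - [-0.003, 0.01, 0]
    - [-0.003, 0.01, 0]
  twist:
    - [0, 0, 0]
    - [0, 0, 0]
    - [0, 0, 0]
  grip: [0, 0, 0]

```text
time_s: 21.68
tool_pos: [0.5698, -0.1916, 0.0462]
tcp_rot: [-2.11, -2.32, 0.006]
contact_force: [-11.5, -4.1, 3.0]
opening: 0.0002
grip_force: 5.9
```

apply_moves:
  travel:
    - [-0.003, 0.005, 0]
    - [-0.003, 0.01, 0]
    - [-0.003, 0.01, 0]
  twist:
    - [0, 0, 0]
    - [0, 0, 0]
    - [0, 0, 0]
  grip: [0, 0, 0]

```text
time_s: 22.05
tool_pos: [0.5716, -0.1918, 0.0462]
tcp_rot: [-2.111, -2.321, 0.004]
contact_force: [-7.5, -4.1, 0.3]
opening: 0.0005
grip_force: 4.5
```

apply_moves:
  travel:
    - [0, 0.005, 0]
    - [0, 0.01, 0]
    - [0, 0.01, 0]
  twist:
    - [0, 0, 0]
    - [0, 0, 0]
    - [0, 0, 0]
  grip: [0, 0, 0]

```text
time_s: 22.42
tool_pos: [0.5738, -0.1919, 0.0463]
tcp_rot: [-2.113, -2.322, 0.002]
contact_force: [-3.6, -5.4, -2.4]
opening: 0.0007
grip_force: 2.6
```

apply_moves:
  travel:
    - [0, 0.005, 0]
    - [0, 0.01, 0]
    - [0, 0.01, 0]
  twist:
    - [0, 0, 0]
    - [0, 0, 0]
    - [0, 0, 0]
  grip: [0, 0, 0]

```text
time_s: 22.8
tool_pos: [0.5756, -0.1914, 0.0466]
tcp_rot: [-2.114, -2.323, 0.0]
contact_force: [-3.2, -2.7, -1.8]
opening: 0.0003
grip_force: 1.9
```

apply_moves:
  travel:
    - [0, 0.005, 0]
    - [0, 0.01, 0]
    - [0, 0.01, 0]
  twist:
    - [0, 0, 0]
    - [0, 0, 0]
    - [0, 0, 0]
  grip: [0, 0, 0]

```text
time_s: 23.18
tool_pos: [0.5768, -0.1913, 0.0468]
tcp_rot: [-2.114, -2.323, -0.0]
contact_force: [-4.4, -2.3, -2.1]
opening: 0.0002
grip_force: 1.9
```

apply_moves:
  travel:
    - [0, 0.005, 0]
    - [0, 0.01, 0]
    - [0, 0.01, 0]
  twist:
    - [0, 0, 0]
    - [0, 0, 0]
    - [0, 0, 0]
  grip: [0, 0, 0]

```text
time_s: 23.55
tool_pos: [0.5772, -0.1913, 0.0468]
tcp_rot: [-2.113, -2.323, 0.001]
contact_force: [-5.3, -3.3, -1.6]
opening: 0.0004
grip_force: 2.9
```

apply_moves:
  travel:
    - [0, 0.005, 0]
    - [0, 0.01, 0]
    - [0, 0.01, 0]
  twist:
    - [0, 0, 0]
    - [0, 0, 0]
    - [0, 0, 0]
  grip: [0, 0, 0]

```text
time_s: 23.92
tool_pos: [0.5775, -0.1913, 0.0467]
tcp_rot: [-2.113, -2.322, 0.003]
contact_force: [-7.6, -3.5, -0.5]
opening: 0.0005
grip_force: 4.1
```

apply_moves:
  travel:
    - [0, 0.005, 0]
    - [0, 0.01, 0]
    - [0, 0.01, 0]
  twist:
    - [0, 0, 0]
    - [0, 0, 0]
    - [0, 0, 0]
  grip: [0, 0, 0]

```text
time_s: 24.3
tool_pos: [0.5778, -0.1914, 0.0467]
tcp_rot: [-2.112, -2.321, 0.004]
contact_force: [-10.1, -3.1, 0.4]
opening: 0.0003
grip_force: 5.3
```

apply_moves:
  travel:
    - [0, -0.1, 0]
    - [0, -0.2, 0]
    - [0, -0.35, 0]
    - [0, -0.5, 0]
    - [0, -0.6, 0]
    - [0, -0.6, 0]
  twist:
    - [0, 0, 0]
    - [0, 0, 0]
    - [0, 0, 0]
    - [0, 0, 0]
    - [0, 0, 0]
    - [0, 0, 0]
  grip: [0, 0, 0, 0, 0, 0]

```text
time_s: 25.05
tool_pos: [0.5196, -0.1971, 0.0472]
tcp_rot: [2.115, 2.322, 0.0]
contact_force: [-0.2, -1.2, 0.4]
opening: 0.0003
grip_force: 0.0
```

apply_moves:
  travel:
    - [0, 0, -0.4]
    - [0, 0, -0.9]
    - [0, 0, -0.9]
  twist:
    - [0, 0, 0]
    - [0, 0, 0]
    - [0, 0, 0]
  grip: [0, 0, 0]

```text
time_s: 25.42
tool_pos: [0.5233, -0.1986, 0.1414]
tcp_rot: [2.108, 2.317, 0.003]
contact_force: [0.5, 0.7, 0.1]
opening: 0.0005
grip_force: 0.0
```

Run:
```python
from h import *
c=cam('wrist'); t=cam('top'); W=cloud(t)
a=np.radians(5.48); U=np.array([[np.cos(a),np.sin(a)],[-np.sin(a),np.cos(a)]])
m=np.all((W>[.55,-.01,.07])&(W<[.64,.06,.09]),-1); print('block top',m.sum(),np.median(W[m][:,2]),cv2.minAreaRect((W[m][:,:2]*1000).astype(np.float32)))
A=cv2.resize(t['color'][150:220,230:350],(480,280),interpolation=cv2.INTER_CUBIC)
s=arm.camera('scene')['color'][160:250,200:300]; s=cv2.resize(s,(311,280),interpolation=cv2.INTER_CUBIC)
w=cv2.resize(c['color'],(373,280)); 
o=np.hstack([A,s]); o2=np.zeros((280,o.shape[1],3),np.uint8); o2[:,:373]=w
cv2.imwrite('pics/p5.png',np.vstack([o,o2])[:,:,::-1])
```

```text
block top 181 0.078269390722883 ((592.6243286132812, 24.720182418823242), (30.67091941833496, 39.452762603759766), 8.959654808044434)
```

View pics/p5.png

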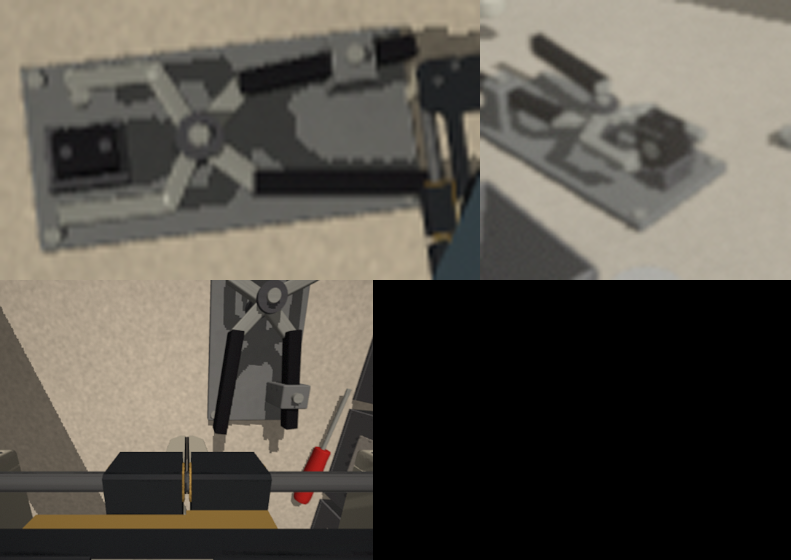

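The housing sits in the nest with its top at 78 mm. No stud stands proud at crop (90,125), the handle has sprung open, and the gripper is clear.

```bash
python3 -c "
from rig import arm
print(arm.sign_off())"
```

```text
the job is handed in; nothing more can be done
None
```

The job is handed in: the housing is fully down in the nest, and the pliers drove the stud home. The press peaked at about 15 N and I stopped at about 10 N on the final climb. The handle has sprung open again and the arm is clear.

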